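# Clamp a board in the sanding jig with its cam lever

## Task

Clamp the holed board in the sanding jig: lay it flat on the jig with its holed end away from the clamp, and slide it under the clamp's foot until it is snug in the corner, flush along the fence and up against the end stop, without shoving either of them out of its setting. Then flip the cam lever over until it snaps down past centre and stays locked; push it no harder than it needs and do not bear down on it once it has snapped. Leave the other things on the table alone.

Things in the scene. Friction and masses are not known exactly. Their poses are not given: they have to be found in the camera images.
- board: the board to clamp: pale wood, 60 x 130 x 12 mm, 50 to 85 g, with a 10 mm hole through it near one end. Origin: centre of its underside. y = along its length, towards the holed end (hole 50 mm from the middle); x = across its width; z = up. It starts flat on the table, left of the jig.
- board_corner (a point): the corner of the board that belongs in the jig's corner: at board (+30, -65, +6) mm, i.e. mid-thickness, on the +x long edge, at the plain end (the end without the hole).
- board_edge (a point): a point on the same +x long edge of the board, near the holed end: board (+30, +60, +6) mm.
- jig: sanding jig: plywood base 210 (x) x 340 (y) x 18 mm screwed to the bench. Origin: centre of its underside, on the table; x = away from the robot, y = to the robot's left (both turned with the jig). Work lies on its top, 18 mm up. It carries a fence, an end stop and, at its -y end, a cam hold-down clamp. Jig x -75..+40, y +5..+165 mm is open from above.
- fence: wooden fence strip on the jig's far side, 26 mm thick, 8 mm high above the jig's top (lower than the board), with two knobs to 18 mm. Axes as the jig's. Origin: on the face the board goes against (looks to -x), at the jig's top; the face runs from y = -35 to +120 mm of this frame. It is set 44 to 56 mm from the jig's centre line and slips if shoved with more than about 12 N.
- stop: aluminium end stop, 44 mm wide (x), 16 mm thick, 8 mm high above the jig's top, standing under the clamp bar. Axes as the jig's. Origin: middle of the face the board's plain end goes against (looks to +y), at the jig's top. It is set at jig x = 20, y = -53 to -37 mm, and slips if shoved with more than about 12 N.
- foot: the clamp's rubber foot, a disc 18 mm across, 7 mm thick, under the nose of the clamp bar. Origin: centre of its underside, at jig x = 20, y = -23 mm; with the lever open it hangs 2.2 mm above the top of a board on the jig. The steel bar above is 30 mm wide, lies at jig y = -152 to -9 mm, its top 51 mm above the table (spindle head to 65 mm).
- cam_lever (a joint): angle of the black cam lever, rad. 0 = straight up (open), 1.64 = flat towards jig -y, on its end stop (locked). It starts at 0 to 0.1. Its resistance peaks at about 7 N (80 mm from the pivot) near 0.75 and fades away by 1.35; top centre is near 1.43. Short of it the lever springs back or stays when let go; from about 1.5 on it snaps to 1.64 by itself. Pressing on there only strains it.
- lever_pivot (a point): the pivot of the cam lever: jig (20, -65) mm, 65 mm above the table; its axis is along jig x. The lever is 113 mm long from the pivot, 18 mm wide (along jig x) and 12 mm thick, with a 22 mm round end.
- lever_grip (a point): point on the lever 80 mm from the pivot, on the middle of the face to push: the face that looks to jig +y when it stands up and upwards when it lies flat. The lever's mid-plane lies 6 mm behind it.
- offcut: bystander: square wooden offcut 60 x 60 x 12 mm, no hole. Origin at the centre of its underside.
- sanding_block: bystander: cork sanding block 50 x 95 x 28 mm. Origin at the centre of its underside.
- glue: bystander: white glue bottle, 48 mm across, 130 mm tall. Origin at the centre of its underside.
- brush: bystander: flat brush lying on the table, 190 mm long. Origin under its middle.
- wheel_a: bystander: wooden toy wheel 38 mm across, 9 mm thick, with an 8 mm hole, lying flat. Origin at the centre of its underside.
- wheel_b: bystander: wooden toy wheel 38 mm across, 9 mm thick, with an 8 mm hole, lying flat. Origin at the centre of its underside.
- wheel_c: bystander: wooden toy wheel 38 mm across, 9 mm thick, with an 8 mm hole, lying flat. Origin at the centre of its underside.
Things that resemble listed ones, but are neither listed nor needed, are in the scene too. What is shaped like the board but blue is not meant.

How it is judged (in metres and radians):
On the way, in this order (a step that is already met when the one before it is completed fails the run):
1. the board lies flat on the jig, snug against the fence and the end stop (within 1.5 mm), with the lever still open (x of board_corner in the frame of fence between -0.0015 and 0.0015 m and x of board_edge in the frame of fence above -0.0015 m and y of board_corner in the frame of stop between -0.0015 and 0.0015 m and z of board_corner in the frame of fence below 0.009 m and angle between board's own z axis and vertical below 0.04 rad and value of joint cam_lever below 0.6 rad), for 0.2 s.
2. the cam lever has gone past centre and snapped flat (value of joint cam_lever above 1.57 rad), for 0.2 s.
At the end, for the whole second after the job is handed in: The board lies flat and still on the jig, holed end away from the clamp, its plain-end corner within 1.5 mm of fence and end stop and its long edge within 1.5 mm of the fence all along; the cam lever is past centre (above 1.57 rad) and the foot presses the board with more than 25 N (x of board_corner in the frame of fence between -0.0015 and 0.0015 m and x of board_edge in the frame of fence above -0.0015 m and y of board_corner in the frame of stop between -0.0015 and 0.0015 m and z of board_corner in the frame of fence below 0.009 m and angle between board's own z axis and vertical below 0.04 rad and value of joint cam_lever above 1.57 rad and contact force between foot and board above 25 N and linear speed of board below 0.01 m/s); the robot touches nothing.
It fails at once if the fence is shoved more than 1.5 mm out of its setting (distance of fence from where it was at the start of the episode above 0.0015 m).
It fails at once if the end stop is shoved more than 1.5 mm out of its setting (distance of stop from where it was at the start of the episode above 0.0015 m).
It fails at once if the cam lever is pressed with more than 25 N (contact force between cam_lever and anything else above 25 N).
It fails at once if a bystander is disturbed (moved more than 20 mm) (distance of any of wheel_a, wheel_b, wheel_c, offcut, sanding_block, glue, brush from where it was at the start of the episode above 0.02 m).
It also fails if it takes over 72 s, if anything falls off the work surface, if the arm or the gripper's body presses on something with over 40 N, if the wrist force passes 120 N, or if a joint passes its speed limit or range.

## Robot

A 7-joint arm with a two-finger parallel gripper is mounted at the origin on the work surface. World frame = base frame: x ahead of the robot, y to its left, z up, the work surface at z = 0. Lengths are in mm, angles in rad, forces in N, time in s.
With the tool pointing down it reaches from about 425 to 925 mm from the base axis. Payload 6.8 kg.
Tool frame: the origin (TCP) lies at the centre of the arm's flange, where the gripper is bolted on; the fingertips stand 182 mm ahead of it and the grasp point (between the pads) lies 163 mm ahead of it; z points along the fingers, y is the direction in which the jaws open and shut (so a half turn about z gives the same grasp; the last joint's range is limited). The gripper opens to 88 mm and grips with 3 to 60 N. Pads are 20 mm wide; open, the fingers measure 115 mm over their backs; the gripper's body (75 mm by 178 mm) begins 61 mm behind the grasp point.
Start: joints at [-1.32, 0.477, 0.022, 1.555, -0.011, 1.109, -0.083], TCP at [237.025, 632.03, 404.664] pointing down, gripper open.
Joint ranges: [-2.96, 2.96], [-0.34, 2.1], [-1.41, 1.46], [0.24, 2.44], [-1.37, 4.51], [0.17, 1.92], [-2.96, 2.96]. Speed limits (rad/s): [2.39, 2.39, 3.14, 3.14, 3.14, 3.14, 3.14].

## Interface

Orientations are given as [roll, pitch, yaw] about the fixed x, y, z axes, in that order (R = Rz(yaw) Ry(pitch) Rx(roll)).
In Python, from bench import r, status, optics gives the robot as it stands. Calls block until the motion is done:
- r.reach(position, orientation): joint-space move of the TCP to a pose.
- r.movel(position, rot=None, rate=150, until_force=None): straight line of the TCP; rot=None keeps the orientation; rate is the mean speed in mm/s. With until_force (N) it stops when the force on the tool has changed by that much, and returns True; else False.
- r.movej(angles): joint-space move.
- r.set_gripper(opening, squeeze=None): finger opening in mm; squeeze is the grip in N (None keeps the last); returns when the fingers have stopped.
- r.dwell(seconds).
- r.solve_ik(position, orientation): joint angles nearest the present ones, or None.
- status.get_state(): the state.
- optics.snapshot(name): name is "scene" or "side" or "wrist"; returns a dict with "color" (384x512x3 uint8, red, green, blue), "K" (3x3 intrinsics, pixels), "world_from_camera" (4x4, takes a point from camera to world coordinates). Camera axes: x right, y up, looking along -z (the intrinsics and any distortion apply to the point x, -y, -z); pixel columns grow to the right and rows downward; lengths in mm; the calibration is good to about 2 mm. A picture is of the moment at which its call begins. There is no depth.
A pose or a line that the arm cannot do raises r.IKError and nothing moves.
- r.sign_off(): hands the job in, once; it reports no verdict.
The state is a dict: "t": time; "qpos": joint angles; "qvel": joint speeds; "joint_efforts": joint torques, N m; "tool_pos": TCP position; "tcp_rot": TCP orientation; "ft_force": force on the tool from outside, world axes, zero at the start; "ft_torque": the same for the moment, N m; "opening": finger opening in mm.
Only numpy, scipy, OpenCV 4.12 (cv2) and the standard library are available. Lean on these libraries where they do the work, as an engineer would, in place of code of your own. Each camera call takes 0.05 s, during which the arm holds its last target.

## Working session

There is one attempt and no reset: what is moved stays moved. The work goes in short steps, each a Python script; the robot and the scene stay as the last script left them, time stands still between calls to the robot, and variables do not carry over. Pictures are saved under pics/ and viewed, and the job is handed in when it is done.

```bash
ls; mkdir -p pics; python3 - <<'E'
from bench import r,status,optics
import cv2,numpy as np
for n in ["scene","side","wrist"]:
    s=optics.snapshot(n); cv2.imwrite(f"pics/{n}0.png",cv2.resize(s["color"][:,:,::-1],None,fx=1.5,fy=1.5,interpolation=cv2.INTER_CUBIC))
    print(n,[k for k in s],s["K"].tolist(),np.round(s["world_from_camera"],3).tolist())
st=status.get_state();print(st)
E
```

```text
pics
scene ['color', 'K', 'world_from_camera'] [[445.97488095983033, 0.0, 260.38898642896993], [0.0, 445.97488095983033, 192.14148616817076], [0.0, 0.0, 1.0]] [[0.21, -0.744, 0.635, 1232.104], [0.978, 0.163, -0.132, -149.528], [-0.005, 0.648, 0.761, 1022.855], [0.0, 0.0, 0.0, 1.0]]
side ['color', 'K', 'world_from_camera'] [[429.17194762776063, 0.0, 257.8669437167469], [0.0, 429.17194762776063, 184.81552550901256], [0.0, 0.0, 1.0]] [[-0.855, 0.279, -0.437, -139.024], [-0.518, -0.417, 0.746, 1082.928], [0.026, 0.865, 0.502, 825.982], [0.0, 0.0, 0.0, 1.0]]
wrist ['color', 'K', 'world_from_camera'] [[312.5654343035103, 0.0, 251.00695657890887], [0.0, 312.5654343035103, 194.08977139413926], [0.0, 0.0, 1.0]] [[0.352, -0.902, -0.251, 169.676], [0.936, 0.339, 0.095, 658.273], [-0.001, -0.268, 0.963, 383.893], [0.0, 0.0, 0.0, 1.0]]
{'t': 0.15, 'qpos': array([-1.32008512,  0.47759995,  0.02235428,  1.55616231, -0.01147354,
        1.10929021, -0.08308088]), 'qvel': array([-5.95453114e-04, -2.12936149e-03,  2.31161070e-03, -1.39787749e-03,
        3.52050993e-04,  5.27310410e-05, -1.59792460e-03]), 'joint_efforts': array([ 1.94962588e-03, -5.83292484e+01,  1.53622258e+00, -2.72874230e+01,
       -5.42421802e-02,  1.44927218e-02,  1.30904073e-04]), 'tool_pos': array([236.96139807, 631.83405904, 403.93814355]), 'tcp_rot': array([-3.14026644e+00,  1.18559609e-04,  2.78282411e+00]), 'ft_force': array([-0.78087048,  0.31876065, -0.43173421]), 'ft_torque': array([ 0.00705208, -0.0483052 ,  0.03115185]), 'opening': 88.20892562145032}
```

View pics/scene0.png

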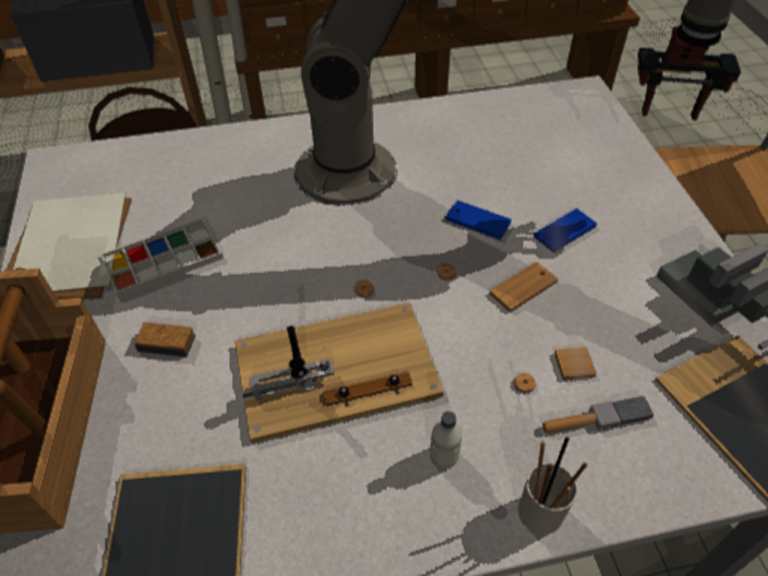

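View pics/side0.png

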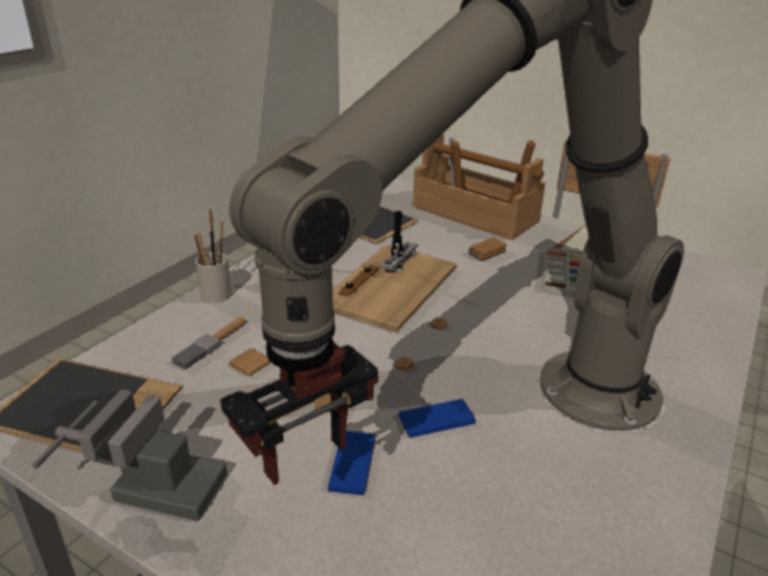

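View pics/wrist0.png

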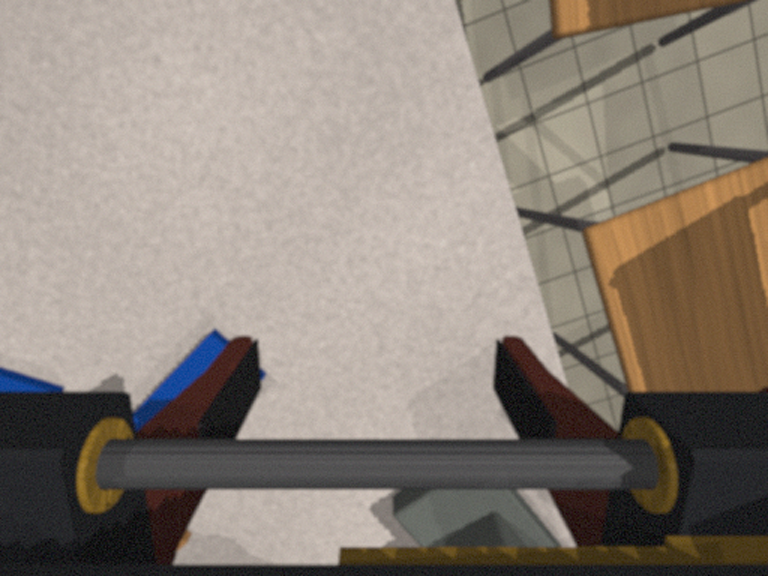

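The three pictures show:
- **Scene view:** the jig is at about (340,370), with its clamp on the left (-y) and the fence on the far side at (370,390).
- **Board candidates (scene view):**
  - A pale wood plank with a hole at (524,286).
  - A square offcut at (575,362), which has no hole and is too short.
  - Two blue planks at (478,219) and (565,230), excluded by colour.

The plank at (524,286) fits, so I'll check it in a crop.

```bash
cat > h.py <<'E'
import numpy as np,cv2
from bench import r,status,optics
def ray(s,u,v):
    K=s["K"];T=s["world_from_camera"]
    d=np.array([(u-K[0,2])/K[0,0],-(v-K[1,2])/K[1,1],-1.0])
    return T[:3,3],T[:3,:3]@d
def onz(s,u,v,z):
    o,d=ray(s,u,v);return o+d*(z-o[2])/d[2]
def proj(s,p):
    T=s["world_from_camera"];c=T[:3,:3].T@(np.asarray(p,float)-T[:3,3]);K=s["K"]
    return np.array([K[0,0]*c[0]/-c[2]+K[0,2],-K[1,1]*c[1]/-c[2]+K[1,2]])
def st(): return status.get_state()
E
python3 - <<'E'
from h import *
s=optics.snapshot("scene");c=s["color"][:,:,::-1]
a=cv2.resize(c[165:265,300:440],None,fx=5.5,fy=5.5,interpolation=cv2.INTER_CUBIC)
cv2.imwrite("pics/crop1.png",a)
a=cv2.resize(c[195:300,145:305],None,fx=5,fy=5,interpolation=cv2.INTER_CUBIC)
cv2.imwrite("pics/crop2.png",a)
hsv=cv2.cvtColor(c,cv2.COLOR_BGR2HSV)
m=cv2.inRange(hsv,(5,90,60),(25,255,255))
for ct in cv2.findContours(m,cv2.RETR_EXTERNAL,cv2.CHAIN_APPROX_NONE)[0]:
    A=cv2.contourArea(ct)
    if A<60: continue
    P=np.array([onz(s,*p[0],12)[:2] for p in ct],np.float32)
    print(A,cv2.boundingRect(ct),np.round(cv2.minAreaRect(P)[0]),np.round(cv2.minAreaRect(P)[1]),cv2.minAreaRect(P)[2])
E
```

```text
418.0 (68, 309, 96, 75) [ 779. -393.] [200. 175.] 83.06778717041016
229.0 (362, 275, 36, 14) [745. 260.] [21. 93.] 0.011609525419771671
120.5 (343, 249, 14, 13) [654. 211.] [34. 38.] 71.04927825927734
386.5 (370, 232, 27, 21) [633. 315.] [61. 63.] 85.2398452758789
1688.0 (438, 224, 74, 108) [788. 569.] [252. 202.] 14.95140266418457
102.0 (5, 222, 15, 25) [ 392. -679.] [99. 20.] 23.725690841674805
897.0 (157, 220, 38, 41) [ 505. -233.] [114. 100.] 3.0415639877319336
484.5 (90, 215, 39, 21) [ 414. -412.] [106.  57.] 67.88520050048828
6335.5 (163, 202, 133, 93) [ 551. -110.] [219. 341.] 3.2613751888275146
314.0 (0, 191, 15, 48) [ 310. -713.] [ 35. 174.] 83.67887115478516
86.5 (237, 187, 12, 11) [377. -26.] [33. 39.] 79.83917999267578
91.0 (76, 181, 14, 12) [ 254. -494.] [38. 36.] 14.463945388793945
78.0 (292, 177, 12, 10) [372. 145.] [33. 37.] 75.26148986816406
685.5 (327, 175, 44, 33) [439. 285.] [ 64. 137.] 24.583555221557617
84.0 (75, 168, 11, 13) [ 195. -504.] [52. 30.] 2.997671127319336
3960.0 (0, 157, 70, 195) [ 409. -615.] [688. 181.] 8.668140411376953
3081.0 (436, 97, 76, 59) [257. 846.] [269. 297.] 80.24932861328125
320.0 (0, 29, 35, 34) [-619. -801.] [333.  63.] 23.11220359802246
61.0 (405, 2, 21, 12) [-525.  955.] [ 63. 130.] 39.018310546875
661.5 (42, 0, 86, 70) [-616. -540.] [598. 315.] 7.329367160797119
```

View pics/crop1.png

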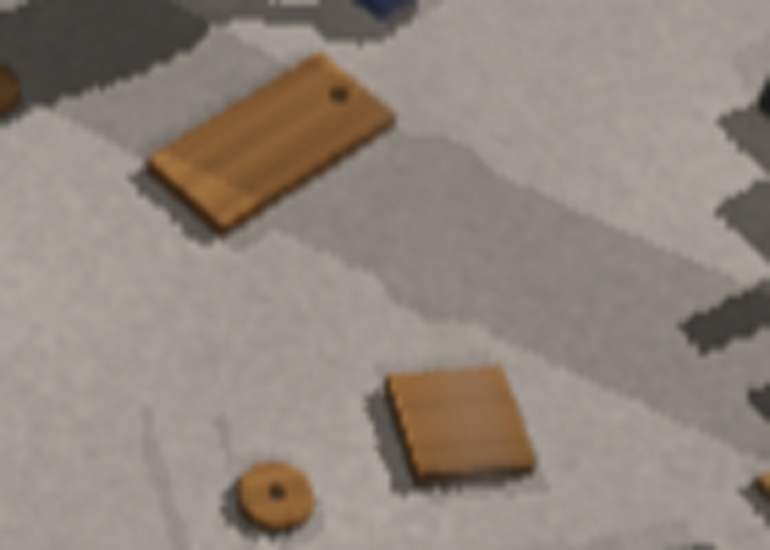

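View pics/crop2.png

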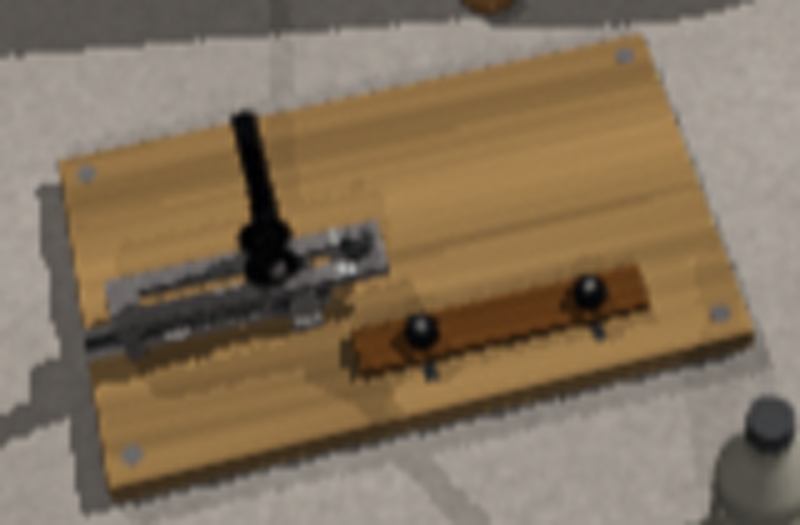

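The crop confirms it: the wood plank at (524,286) has one hole, near its right (+y) end. The offcut has none. The jig shows four screws, the fence, and the lever standing open. Next I'll get the jig pose from the screws and the glue position, then a wrist view over the board.

```bash
python3 - <<'E'
from h import *
s=optics.snapshot("scene")
# screws from crop2 (scale5, off 145,195)
S=[(87,174),(625,57),(721,314),(133,455)]
W=[onz(s,145+u/5-0.4,195+v/5-0.4,18) for u,v in S]
for w in W: print(np.round(w,1))
# jig top corners
C=[(62,160),(640,36),(752,336),(110,490)]
Wc=np.array([onz(s,145+u/5-0.4,195+v/5-0.4,18) for u,v in C]);print(np.round(Wc,1),Wc.mean(0),np.mean(W,axis=0))
for a in (Wc,np.array(W)):
    print("yaw",[np.degrees(np.arctan2(-(a[j]-a[i])[0],(a[j]-a[i])[1])) for i,j in((0,1),(3,2))], [np.degrees(np.arctan2((a[j]-a[i])[1],(a[j]-a[i])[0])) for i,j in((0,3),(1,2))])
print("glue base guess",onz(s,446/1.5,462/1.5,0),"cap top",onz(s,448/1.5,417/1.5,130))
# board grip
phi=np.radians(24.6);c=np.array([439,285.]);g=c+30*np.array([-np.sin(phi),np.cos(phi)])
r.reach([g[0],g[1],380],[np.pi,0,phi+np.pi/2])
print(st()["t"],st()["tool_pos"],st()["tcp_rot"])
s=optics.snapshot("wrist");np.savez("w1.npz",**s)
cv2.imwrite("pics/w1.png",cv2.resize(s["color"][:,:,::-1],None,fx=1.5,fy=1.5))
E
```

```text
[ 468.6 -269.6   18. ]
[451.5  39.6  18. ]
[630.9  50.4  18. ]
[ 648.2 -259.1   18. ]
[[ 456.  -282.5   18. ]
 [ 438.1   51.6   18. ]
 [ 647.4   62.8   18. ]
 [ 665.3 -271.9   18. ]] [ 551.6800205  -109.99143396   18.        ] [ 549.79121443 -109.66934387   18.        ]
yaw [np.float64(3.0546360930986554), np.float64(3.0587002950811626)] [np.float64(2.9185702192445873), np.float64(3.075326204703951)]
yaw [np.float64(3.1607405153216024), np.float64(3.1934082434365934)] [np.float64(3.354975019506049), np.float64(3.437807588163615)]
glue base guess [765.80608419  38.08853244   0.        ] cap top [755.31089623  36.28603854 130.        ]
1.6417 [425.88582086 314.12768819 380.09931332] [ 3.14115136e+00 -7.45775421e-04  2.00360161e+00]
```

View pics/w1.png

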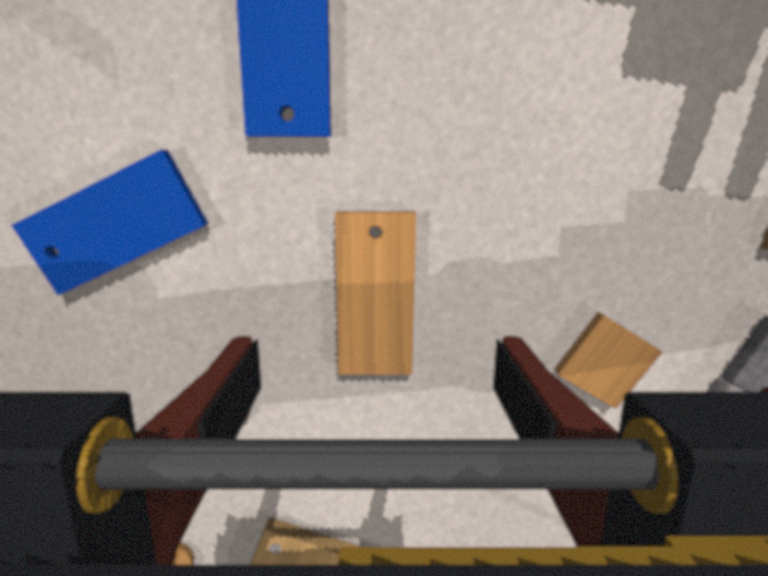

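The wrist view shows the board at (375,295) with its hole at (375,231), nearly aligned with the jaws. The two blue decoys lie above and to the left. I'll measure the board here and grasp it.

```bash
python3 - <<'E'
from h import *
s=dict(np.load("w1.npz"));c=s["color"][:,:,::-1]
hsv=cv2.cvtColor(c,cv2.COLOR_BGR2HSV);m=cv2.inRange(hsv,(5,90,60),(25,255,255))
m[:130]=0;m[258:]=0;m[:,:215]=0;m[:,285:]=0
ct=max(cv2.findContours(m,cv2.RETR_EXTERNAL,cv2.CHAIN_APPROX_NONE)[0],key=cv2.contourArea)
P=np.array([onz(s,*p[0],12)[:2] for p in ct],np.float32)
print(cv2.minAreaRect(P),"hole",onz(s,375/1.5-.2,231/1.5-.2,12))
E
```

```text
((437.5489807128906, 289.4351806640625), (59.483184814453125, 130.2554168701172), 24.54973030090332) hole [416.44660728 335.73108976  12.        ]
```

Measured size is 59.5 x 130.3 mm with the hole 51 mm from the middle, which matches the description. Grasping now.

```bash
python3 - <<'E'
from h import *
phi=np.radians(24.5);g=np.array([437.5,289.4])+25*np.array([-np.sin(phi),np.cos(phi)])
rot=[np.pi,0,phi+np.pi/2]
r.reach([g[0],g[1],260],rot)
r.movel([g[0],g[1],186],rate=80)
r.set_gripper(40,squeeze=20)
a=st();print(a["t"],a["opening"],a["tool_pos"],a["ft_force"])
r.movel([g[0],g[1],290],rate=150)
# go to viewing position over jig
ph=np.radians(3.1);J=np.array([551.6,-110.]);ex=np.array([np.cos(ph),np.sin(ph)]);ey=np.array([-np.sin(ph),np.cos(ph)])
p=J-5*ex+120*ey
r.reach([p[0],p[1],360],[np.pi,0,ph+np.pi/2])
a=st();print(a["t"],a["opening"],a["tool_pos"],a["ft_force"])
s=optics.snapshot("wrist");np.savez("w2.npz",**s)
cv2.imwrite("pics/w2.png",cv2.resize(s["color"][:,:,::-1],None,fx=1.5,fy=1.5))
s=optics.snapshot("scene");np.savez("s2.npz",**s)
cv2.imwrite("pics/s2.png",cv2.resize(s["color"][120:300,130:400,::-1],None,fx=2.9,fy=2.9))
E
```

```text
3.8667 60.028667657233626 [427.11221763 312.17360061 186.15169719] [-1.46571034 -0.11688055  3.1115705 ]
5.9583 59.921651633245375 [539.95870026  11.44645442 359.38127135] [ 0.5294688   0.3745294  -0.80287684]
```

View pics/w2.png

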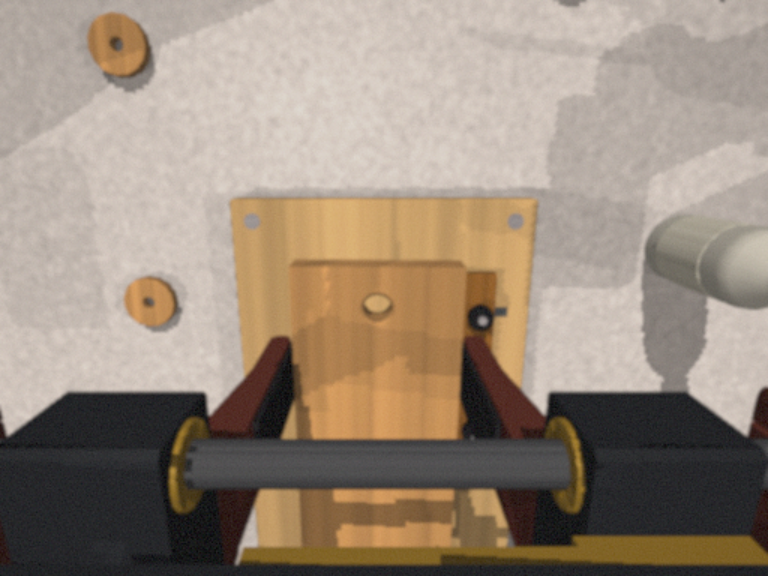

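View pics/s2.png

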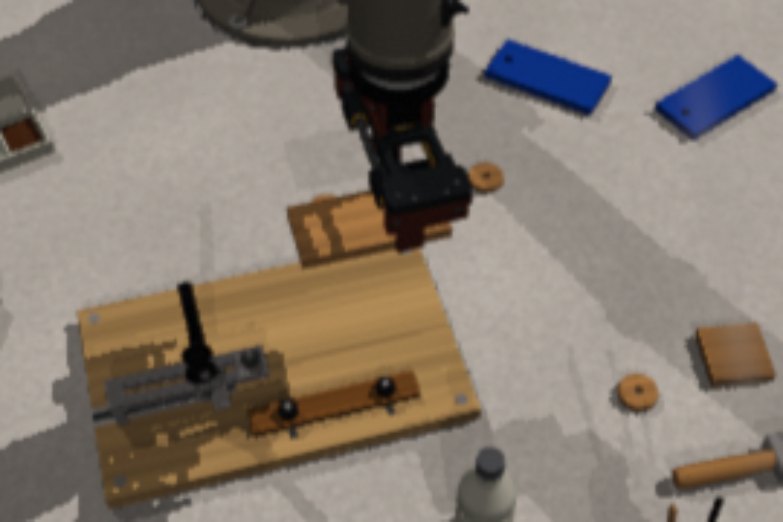

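The board is held straight with its hole at (377,304), pointing away from the clamp. The jig's +y corners are at (231,198) and (536,198), with screws at (251,220) and (515,220). The fence is on the right with a knob at (481,318). I'll check the jig and fence numbers.

```bash
python3 - <<'E'
from h import *
s=dict(np.load("w2.npz"));f=lambda u,v,z:onz(s,u/1.5-.2,v/1.5-.2,z)
ph=np.radians(3.1);J=np.array([551.6,-110.]);ex=np.array([np.cos(ph),np.sin(ph)]);ey=np.array([-np.sin(ph),np.cos(ph)])
def j(p): d=p[:2]-J;return np.round([d@ex,d@ey],1)
print("corners",j(f(231,198,18)),j(f(536,198,18)),"screws",j(f(251,220,18)),j(f(515,220,18)),"fence end",j(f(496,272,26)),"knob",j(f(481,318,36)))
s=dict(np.load("s2.npz"));g=lambda u,v,z:onz(s,130+u/2.9-.3,120+v/2.9-.3,z)
for n,p in dict(f1=(250,411,26),f2=(415,372,26),f3=(254,432,26),f4=(420,393,26),k1=(288,407,36),k2=(385,386,36),levertop=(186,290,178),head=(248,356,65),nose=(265,348,51),nose2=(272,372,51)).items(): print(n,j(g(*p)))
E
```

```text
corners [-102.5  172. ] [103.2 172.4] screws [-90.  157.2] [ 90.2 157.6] fence end [ 77.7 123.1] knob [67.2 93.2]
f1 [ 54.  -31.9]
f2 [ 53.5 122. ]
f3 [ 76.1 -32.8]
f4 [ 76.3 120. ]
k1 [65.2  1. ]
k2 [66.9 89.8]
levertop [ 22.7 -66.2]
head [ 22.3 -24. ]
nose [ 8.3 -6.7]
nose2 [35.2 -6. ]
```

The landmarks agree to about 2 mm (corners ±103/172, spindle head (22,-24), lever (23,-66)). The fence face is at jig x≈53. I'll set the board down in the open area at jig x=-2, then slide it gently under the foot to the stop.

```bash
cat >> h.py <<'E'
ph=np.radians(3.1);J=np.array([551.6,-110.]);ex=np.array([np.cos(ph),np.sin(ph)]);ey=np.array([-np.sin(ph),np.cos(ph)])
ROT=[np.pi,0,ph+np.pi/2]
def W(x,y,z): p=J+x*ex+y*ey;return [p[0],p[1],z]
def inj():
    a=st();d=a["tool_pos"][:2]-J;F=a["ft_force"]
    return dict(t=round(a["t"],2),jig=np.round([d@ex,d@ey,a["tool_pos"][2]],1),F=np.round([F[:2]@ex,F[:2]@ey,F[2]],1),op=round(a["opening"],1))
E
python3 - <<'E'
from h import *
r.reach(W(-2,102,240),ROT)
r.movel(W(-2,102,212),rate=80)
print(inj())
print(r.movel(W(-2,102,200),rate=15,until_force=3),inj())
r.movel(W(-2,70,inj()["jig"][2]),rate=40);print(inj())
z=inj()["jig"][2]
print(r.movel(W(-2,35,z),rate=12,until_force=3.5),inj())
for n in("scene","side","wrist"):
    s=optics.snapshot(n);np.savez(f"{n}3.npz",**s)
s=dict(np.load("scene3.npz"));cv2.imwrite("pics/s3.png",cv2.resize(s["color"][185:305,140:320,::-1],None,fx=4.3,fy=4.3))
s=dict(np.load("side3.npz"));cv2.imwrite("pics/d3.png",cv2.resize(s["color"][110:230,200:330,::-1],None,fx=5,fy=5))
E
```

```text
{'t': 7.12, 'jig': array([ -2.1, 102. , 211.8]), 'F': array([-0.2,  0.9, -0.8]), 'op': 59.7}
True {'t': 7.68, 'jig': array([ -2., 102., 204.]), 'F': array([0.2, 0.1, 4. ]), 'op': 59.8}
{'t': 8.63, 'jig': array([ -2.1,  69.3, 204. ]), 'F': array([ 0.2, -1.4,  4.5]), 'op': 59.5}
True {'t': 9.31, 'jig': array([ -2. ,  68.8, 204. ]), 'F': array([-0.6,  0.7,  4.2]), 'op': 60.1}
```

View pics/s3.png

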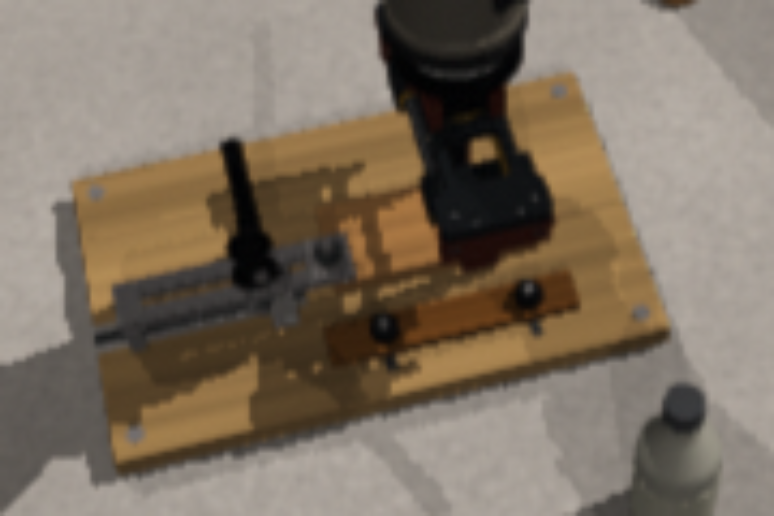

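View pics/d3.png

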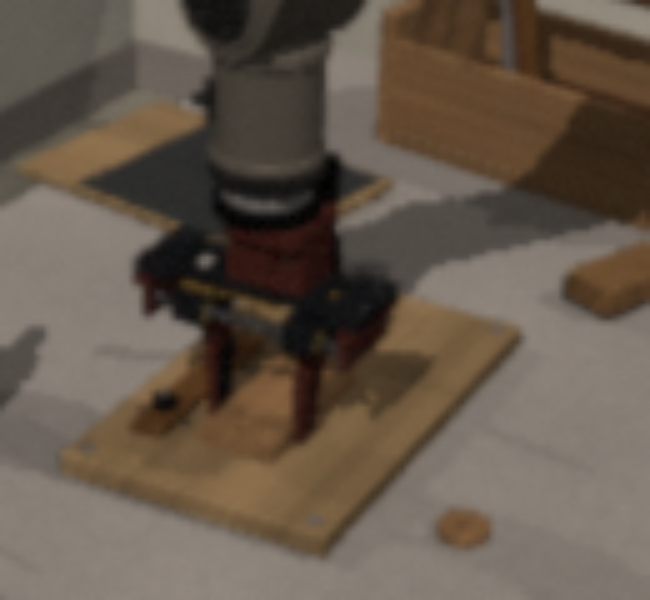

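The trigger at y=69 was only friction reversal: the plain end, at about y=-21, is still short of the stop. I'll relieve the down-force and continue.

```bash
python3 - <<'E'
from h import *
r.movel(W(-2,68.8,204.6),rate=10);r.dwell(.2);print(inj())
for i in range(3):
    h=r.movel(W(-2,34,204.6),rate=12,until_force=4);q=inj();print(h,q)
    if q["jig"][1]<60: break
r.dwell(.2);print(inj())
E
```

```text
{'t': 9.91, 'jig': array([ -2.1,  68.7, 204.4]), 'F': array([ 0.1, -0.4,  0.3]), 'op': 59.5}
True {'t': 11.8, 'jig': array([ -2.3,  44.4, 204.2]), 'F': array([ 0.1, -0.8,  0.1]), 'op': 59.8}
{'t': 12.0, 'jig': array([ -2.3,  44.4, 204.1]), 'F': array([-0.8, -0.8,  2.5]), 'op': 59.9}
```

```bash
python3 - <<'E'
from h import *
h=r.movel(W(-2,38,204.4),rate=8,until_force=4);print(h,inj())
r.dwell(.15);print(inj())
h=r.movel(W(-2,38,204.4),rate=8,until_force=4);print(h,inj())
E
```

```text
True {'t': 12.36, 'jig': array([ -2.2,  44.1, 204.1]), 'F': array([0.1, 0.1, 4.8]), 'op': 59.5}
{'t': 12.51, 'jig': array([ -2.2,  44.1, 204.1]), 'F': array([-1.5, -0.4,  4.7]), 'op': 59.7}
True {'t': 12.88, 'jig': array([ -2.1,  43.9, 204.1]), 'F': array([-0.5, -0.2,  3.9]), 'op': 59.7}
```

Those triggers came from vertical force. I'll lift slightly and step in y while watching the averaged y force myself.

```bash
cat >> h.py <<'E'
def avgF(n=4,dt=0.015):
    L=[]
    for _ in range(n): r.dwell(dt);L.append(st()["ft_force"])
    F=np.mean(L,0);return np.round([F[:2]@ex,F[:2]@ey,F[2]],2)
def push(p,d,step,nmax,axis,thr):
    """step from jig p along d until |force change| along axis exceeds thr"""
    F0=avgF();p=np.array(p,float);d=np.array(d,float)
    for i in range(nmax):
        p=p+d*step;r.movel(W(*p),rate=10);F=avgF()
        if abs((F-F0)[axis])>thr: break
    print("F0",F0,"F",F,"steps",i+1,"cmd",np.round(p,2),inj());return p
E
python3 - <<'E'
from h import *
r.movel(W(-2,44,205),rate=10);print(inj(),avgF())
push((-2,44,205),(0,-1,0),0.5,14,1,2.5)
E
```

```text
{'t': 13.12, 'jig': array([ -2.3,  44.1, 204.6]), 'F': array([-0.6,  0. ,  0. ]), 'op': 59.7} [ 0.07  0.29 -0.32]
F0 [-0.08 -0.49 -0.29] F [-1.32  3.7  -0.29] steps 2 cmd [ -2.  43. 205.] {'t': 13.89, 'jig': array([ -2.1,  43.6, 204.9]), 'F': array([-1.6,  3.6,  0.2]), 'op': 59.6}
```

A y force of about 4 N means the board is on the stop, with its plain end at y≈-46.4 as expected. Now I'll release it, push it against the fence with closed fingers, and then push its end back against the stop.

```bash
python3 - <<'E'
from h import *
r.set_gripper(68,squeeze=20)
r.movel(W(-2,43.6,245),rate=100)
r.set_gripper(0,squeeze=20);print(inj())
r.movel(W(-56,22,245),rate=150)
r.movel(W(-56,22,204),rate=80)
r.movel(W(-30,22,204),rate=30);print(inj(),avgF())
push((-30,22,204),(1,0,0),0.7,24,0,3)
s=optics.snapshot("scene");np.savez("s4.npz",**s)
cv2.imwrite("pics/s4.png",cv2.resize(s["color"][185:305,140:320,::-1],None,fx=4.3,fy=4.3))
E
```

```text
{'t': 15.91, 'jig': array([ -2. ,  43.6, 245. ]), 'F': array([ 0.4, -0.5, -0.3]), 'op': 0.5}
{'t': 18.13, 'jig': array([-30.,  22., 204.]), 'F': array([-0.9, -0.2,  0.2]), 'op': 0.7} [-0.09  0.1   0.32]
F0 [ 0.14 -0.21 -0.2 ] F [-5.01 -0.12  4.33] steps 20 cmd [-16.  22. 204.] {'t': 24.6, 'jig': array([-16.6,  21.9, 203.9]), 'F': array([-5.9,  1.2,  4.3]), 'op': 0.2}
```

View pics/s4.png

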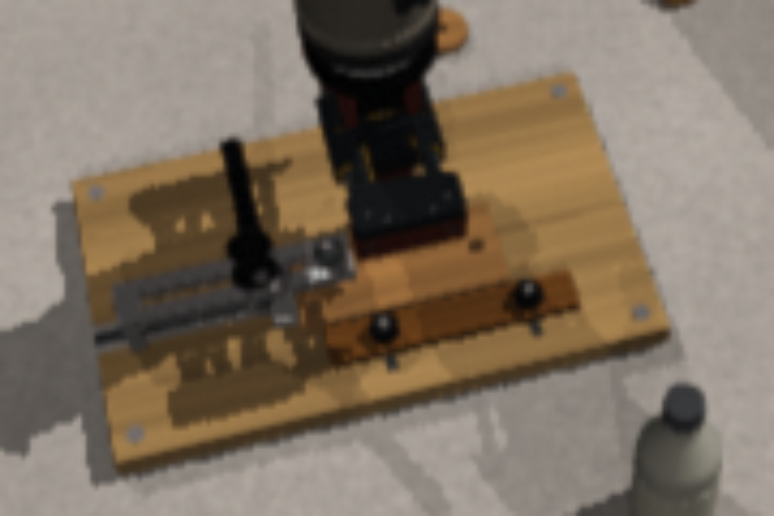

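The push ended at 5 N against the fence. In the picture the board looks flush along the fence, with its nose under the foot and the hole at (476,245). Now I'll back off and push the holed end toward the stop.

```bash
python3 - <<'E'
from h import *
r.movel(W(-24,22,203.5),rate=40)
r.movel(W(-24,22,240),rate=120)
r.movel(W(23,108,240),rate=200)
r.movel(W(23,108,203),rate=100)
r.movel(W(23,99,203),rate=40);print(inj())
push((23,99,203),(0,-1,0),0.6,16,1,2.5)
r.movel(W(23,108,203),rate=60);r.movel(W(23,108,240),rate=120)
print(inj())
E
```

```text
{'t': 26.99, 'jig': array([ 23.1,  98.5, 203.4]), 'F': array([ 0.2, -0.3, -1.2]), 'op': 0.7}
F0 [ 0.13 -0.04 -0.51] F [-0.6   5.19  1.76] steps 10 cmd [ 23.  93. 203.] {'t': 30.23, 'jig': array([ 23. ,  93.9, 203. ]), 'F': array([0.3, 5.5, 1. ]), 'op': 0.5}
{'t': 31.08, 'jig': array([ 23. , 107.8, 240.2]), 'F': array([-0.4, -0. ,  0.3]), 'op': 0.8}
```

The end position is consistent with the stop: 93.9-10-130 ≈ -46.1. One more light fence check, set lower, then a close wrist look.

```bash
python3 - <<'E'
from h import *
r.movel(W(-24,22,240),rate=200)
r.movel(W(-24,22,202.5),rate=120)
r.movel(W(-18.5,22,202.5),rate=25);print(inj())
push((-18.5,22,202.5),(1,0,0),0.6,7,0,2.5)
r.movel(W(-24,22,202.5),rate=60)
r.movel(W(-24,22,250),rate=150)
r.movel(W(0,110,300),rate=250)
s=optics.snapshot("wrist");np.savez("w5.npz",**s)
cv2.imwrite("pics/w5.png",cv2.resize(s["color"][:,:,::-1],None,fx=1.5,fy=1.5))
s=optics.snapshot("scene");np.savez("s5.npz",**s)
cv2.imwrite("pics/s5.png",cv2.resize(s["color"][195:285,150:290,::-1],None,fx=5.6,fy=5.6,interpolation=cv2.INTER_CUBIC))
print(inj())
E
```

```text
{'t': 32.55, 'jig': array([-18.2,  22.1, 202.7]), 'F': array([0.7, 0.4, 0.4]), 'op': 0.5}
F0 [-0.59  0.06 -0.46] F [-4.13  0.22  2.68] steps 4 cmd [-16.1  22.  202.5] {'t': 33.88, 'jig': array([-16.6,  21.9, 202.4]), 'F': array([-4.2,  0.7,  2.6]), 'op': 0.6}
{'t': 35.3, 'jig': array([ -1. , 108.3, 298.8]), 'F': array([ 0.3,  0.1, -0.3]), 'op': 0.5}
```

View pics/w5.png

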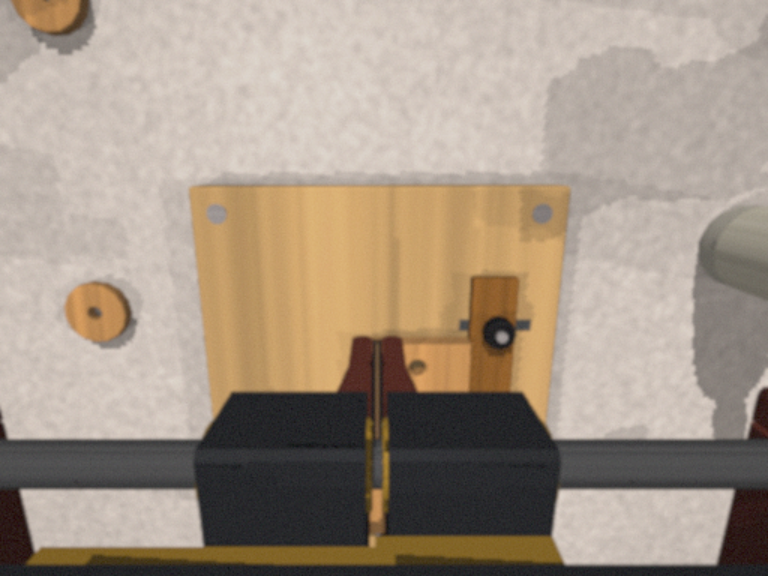

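View pics/s5.png

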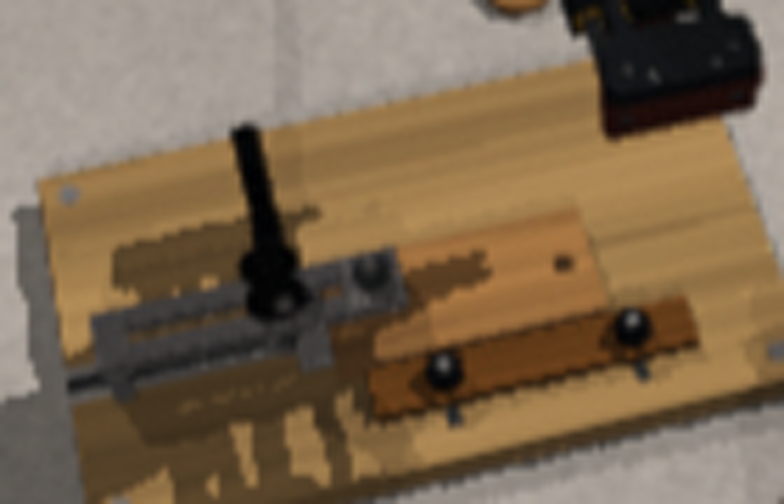

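```bash
python3 - <<'E'
from h import *
s=dict(np.load("s5.npz"))
def j(u,v,z):
    p=onz(s,150+(u+.5)/5.6-.5,195+(v+.5)/5.6-.5,z)[:2]-J;return np.round([p@ex,p@ey],1)
print("board -x edge",j(402,243,30),j(578,208,30),"end +x",j(606,300,30),"hole",j(564,263,30),"fence",j(368,362,26),j(690,295,26), "lever end",j(246,128,178))
s=dict(np.load("w5.npz"));
def k(u,v,z):
    p=onz(s,u/1.5-.2,v/1.5-.2,z)[:2]-J;return np.round([p@ex,p@ey],1)
print("wrist: corner",k(470,340,30),"fence",k(472,277,26),k(471,320,26),"hole",k(417,366,30))
E
```

```text
board -x edge [-11.4  -3.3] [-8.8 83.4] end +x [46.  82.8] hole [20.4 68.9] fence [ 47.1 -32.1] [ 51.3 122.6] lever end [ 15.9 -65.8]
wrist: corner [52.3 86.9] fence [ 52.2 122.7] [53.  97.5] hole [22.6 70.9]
```

The scene view puts the board edge and fence line at the same slope (0.030 vs 0.027), so they're parallel. The wrist view puts the board corner at x=52.3 and the fence at 52.2–53.0, so it's flush. Next is the lever: closed fingertips follow its arc, with force checked at each step.

```bash
python3 - <<'E'
from h import *
r.movel(W(10,60,325),rate=250)
r.movel(W(20,-38,325),rate=200);print(inj())
def P(th,off=0): 
    y=-65-80*np.sin(th)+(6+off)*np.cos(th); z=65+80*np.cos(th)+(6+off)*np.sin(th)
    return W(20,y+10,z+182)
r.movel(P(0,6),rate=60);print(inj())
for th in np.arange(0,1.46,0.1):
    r.movel(P(th),rate=45);a=inj();print(round(th,2),a["t"],a["F"])
    if np.linalg.norm(a["F"])>16: print("STOP");break
E
```

```text
{'t': 36.32, 'jig': array([ 20. , -36.5, 324.3]), 'F': array([-1. , -0.1, -0.4]), 'op': 0.4}
{'t': 36.57, 'jig': array([ 20.2, -42.1, 327.2]), 'F': array([ 0.5,  0.2, -0.8]), 'op': 0.1}
0.0 36.85 [-0.5  0.9 -0.1]
0.1 37.17 [0.  0.4 0. ]
0.2 37.5 [ 0.1  0.2 -0.2]
0.3 37.83 [-0.7  2.1  0.7]
0.4 38.15 [-0.4  3.1  0.6]
0.5 38.48 [0.6 4.7 1.8]
0.6 38.8 [0.9 5.3 1.4]
0.7 39.12 [-0.2  4.8  2.8]
0.8 39.45 [1.2 5.  4.1]
0.9 39.77 [0.4 4.6 2.6]
1.0 40.1 [0.2 4.6 2.1]
1.1 40.42 [1.1 4.1 2.7]
1.2 40.75 [0.9 3.4 2.4]
1.3 41.08 [-0.2  0.8  1.4]
1.4 41.4 [-0.1 -0.4 -0.4]
```

```bash
python3 - <<'E'
from h import *
def P(th,off=0): 
    y=-65-80*np.sin(th)+(6+off)*np.cos(th); z=65+80*np.cos(th)+(6+off)*np.sin(th)
    return W(20,y+10,z+182)
for th in (1.45,1.49,1.53,1.56):
    r.movel(P(th),rate=20);F=avgF(3);print(th,inj()["t"],F)
s=optics.snapshot("side");cv2.imwrite("pics/d6.png",cv2.resize(s["color"][110:230,200:330,::-1],None,fx=5,fy=5))
s=optics.snapshot("scene");np.savez("s6.npz",**s)
cv2.imwrite("pics/s6.png",cv2.resize(s["color"][195:285,150:290,::-1],None,fx=5.6,fy=5.6,interpolation=cv2.INTER_CUBIC))
E
```

```text
1.45 41.8 [0.17 0.03 0.03]
1.49 42.16 [ 0.24  0.18 -0.01]
1.53 42.52 [ 0.4  -0.24  0.1 ]
1.56 42.83 [-0.1  -0.06  0.24]
```

View pics/s6.png

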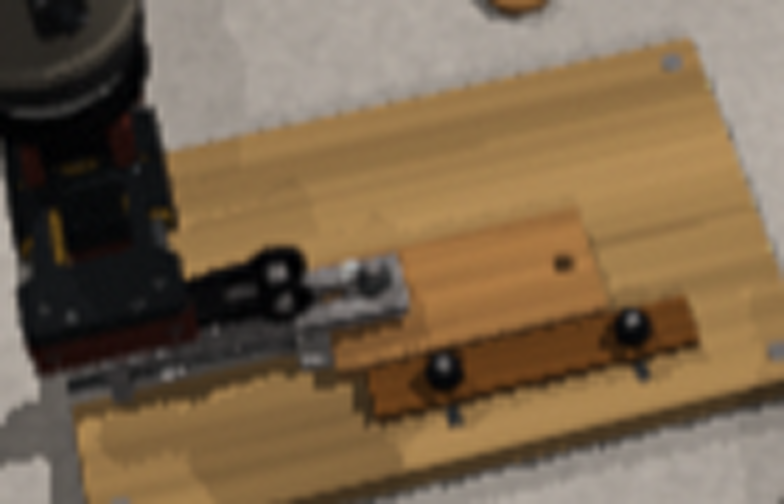

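View pics/d6.png

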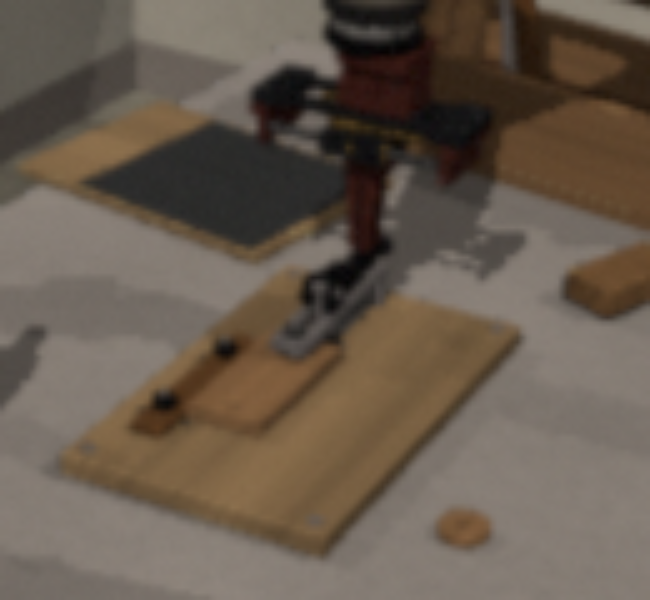

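The lever looks flat, and there was no force after about 1.4. I'll retract and check that it stays locked.

```bash
python3 - <<'E'
from h import *
y=inj()["jig"][1]
r.movel(W(20,y,400),rate=150)
r.movel(W(-60,100,420),rate=250);r.dwell(.3)
s=optics.snapshot("side");np.savez("d7.npz",**s);cv2.imwrite("pics/d7.png",cv2.resize(s["color"][140:200,240:290,::-1],None,fx=9,fy=9,interpolation=cv2.INTER_CUBIC))
s=optics.snapshot("scene");np.savez("s7.npz",**s)
cv2.imwrite("pics/s7.png",cv2.resize(s["color"][195:285,150:290,::-1],None,fx=5.6,fy=5.6,interpolation=cv2.INTER_CUBIC))
print(inj())
E
```

```text
{'t': 45.6, 'jig': array([-59.9,  99.7, 419.9]), 'F': array([-0.2,  0.7,  0.6]), 'op': 0.5}
```

View pics/s7.png

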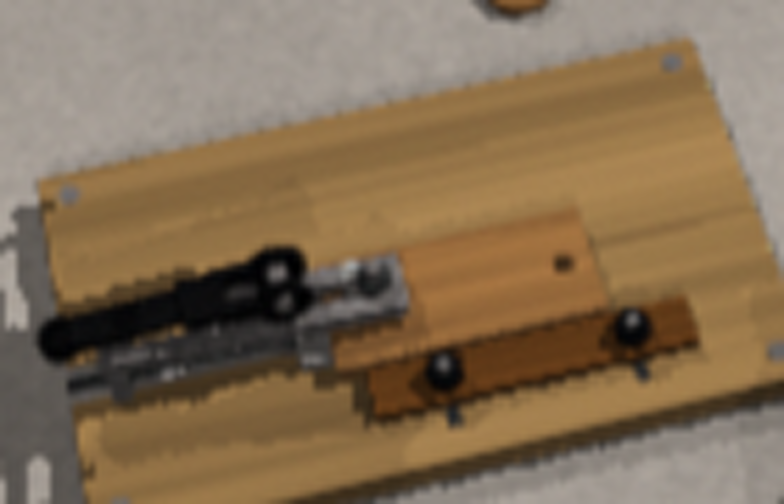

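View pics/d7.png

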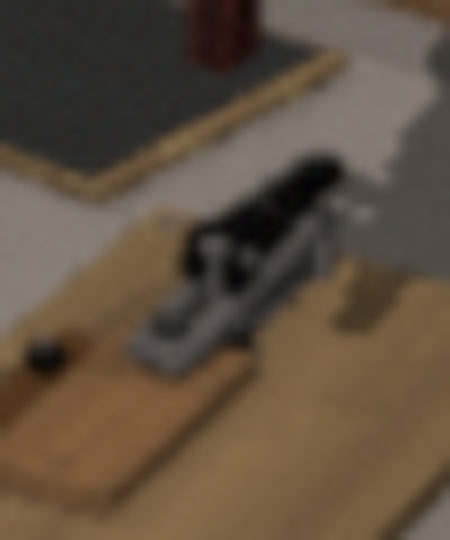

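The lever lies over with its round end at (58,340) in the scene crop and (322,172) in the side crop. I'll compare those with the predicted positions for different angles.

```bash
python3 - <<'E'
from h import *
a=dict(np.load("s7.npz"));b=dict(np.load("d7.npz"))
for th in (1.4,1.5,1.56,1.64):
    R=102;p=W(20,-65-R*np.sin(th),65+R*np.cos(th))
    u=proj(a,p);v=proj(b,p);print(th,np.round((u-[150,195]+.5)*5.6),np.round((v-[240,140]+.5)*9))
o1,d1=ray(a,150+58.5/5.6-.5,195+340.5/5.6-.5);o2,d2=ray(b,240+322.5/9-.5,140+172.5/9-.5)
t=np.linalg.lstsq(np.c_[d1,-d2],o2-o1,rcond=None)[0];p=o1+t[0]*d1;q=o2+t[1]*d2
m=(p+q)/2;print("tri",m,"gap",np.linalg.norm(p-q),(m[:2]-J)@ex,(m[:2]-J)@ey)
# calibration refs: lever pivot / knob
E
```

```text
1.4 [ 52. 313.] [322. 125.]
1.5 [ 53. 326.] [322. 145.]
1.56 [ 55. 333.] [322. 157.]
1.64 [ 59. 343.] [321. 174.]
tri [ 579.75677405 -275.41090856   58.77332333] gap 0.15556962822581166 19.170345819468157 -166.69154278633297
```

The triangulated lever end is at z=58.8, against 58 expected for 1.64 rad (about 66 for 1.56). It's locked. The board and fence pixels are the same before and after clamping, e.g. the hole stays at (564,263). Handing in.

```bash
python3 - <<'E'
from h import *
print(r.sign_off(),inj())
E
```

```text
the job is handed in; nothing more can be done
the job is handed in; nothing more can be done
```

The board is clamped in the jig and the job was handed in at about 46 s of the 72 s allowed; it gave no verdict.

**What I did:** I gripped the holed board, laid it on the jig with the hole away from the clamp, and slid it under the foot to the stop. Then I pushed it against the fence and its end back onto the stop with closed fingers, at about 4–5 N (both slip at about 12 N). Finally I flipped the lever along its arc; the highest force read between steps was about 6.5 N, and the fingers backed off once it had snapped.

**Last checks:**
- **Lever:** its end triangulates to z = 58.8 mm, against 58 mm expected at 1.64 rad. It stayed flat after I let go.
- **Board:** two separate pushes put the stop contact at y = -46.4 and -46.1 mm. The board edge runs parallel to the fence, and its pixels did not change during clamping.
- **Robot:** it is clear of everything, and I saw no sign that the things around the jig had moved.

**Not confirmed or in disagreement:**
- Some early force stops were false triggers from friction or down-force, so I repeated those moves while averaging the force.
- The scene view put the board and fence edges 2–6 mm lower in x than the wrist view did. I trusted the push contacts for flushness.
- The finger stopped about 4 mm beyond where I had expected the fence contact, but at the same place (x = -16.6 mm) in both pushes.
- The foot's clamping force could not be measured directly.

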